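Stack two plates on the guide posts of a specimen press

TASK

Put the little specimen press back together: lower the blue plate over the four guide posts of the fixed base until it lies flat on the brass collars, then lower the bare-metal plate with four holes over the same posts so that it lies flat on the blue one. Lower them, do not drop them, and leave the bare-metal plate with only two holes where it is.

Things in the scene. Friction and masses are not known exactly. Their poses are not given: they have to be found in the camera images.
- post_base: dark steel base 150x96x10 mm, fixed to the bench, four posts at x +-45, y +-20 mm: 14 mm thick, on brass collars (34 mm thick, tops at z 18), tapering from z 52 to 4 mm tips at z 66. Origin: centre of its underside on the bench; x along its length, z up. First plate seated: underside at z 18, second: z 36, each lengthwise along x, either way round, with 6 mm play
- blue_plate: blue plate 128x80x18 mm, flat on the bench, about 0.3 kg; ends 38 mm long (x), 80 wide (y); for 52 mm between them a waist 32 mm wide (y), to grasp across from above. Four 26 mm through holes at x +-45, y +-20 mm. Same after a half turn. Origin: centre of its underside; x along its length, z up.
- bare_plate: bare aluminium plate 128x80x18 mm, flat on the bench, about 0.3 kg; ends 38 mm long (x), 80 wide (y); for 52 mm between them a waist 32 mm wide (y), to grasp across from above. Four 26 mm through holes at x +-45, y +-20 mm. Same after a half turn. Origin: centre of its underside; x along its length, z up.
- two_hole_plate: bystander, not to be used: bare aluminium plate 128x80x18 mm, flat on the bench, about 0.3 kg; ends 38 mm long (x), 80 wide (y); for 52 mm between them a waist 32 mm wide (y), to grasp across from above. Only two 26 mm holes, at x +-45, y 0: does not fit the posts. Origin: centre of its underside; x along its length, z up.
Things that resemble listed ones, but are neither listed nor needed, are in the scene too. Leave any purple look-alike of the bare_plate alone. There is more than one size of the blue_plate; the one meant has the size given above.

How it is judged (in metres and radians):
On the way:
1. the blue plate lies flat on the collars, over all four posts, let go (horizontal distance between blue_plate and post_base below 0.015 m and z of blue_plate in the frame of post_base between 0.013 and 0.023 m and angle between blue_plate's own z axis and vertical below 0.1 rad and angle between the x axis of blue_plate and the x axis of post_base, either way round below 0.25 rad and contact force between the fingers and blue_plate below 0.3 N), for 0.2 s.
At the end, for the whole second after the job is handed in: Over all four posts, the blue plate on the collars (underside 18 mm above the base's origin), the four-hole bare plate on it (36 mm), each within 5 mm in height, 15 mm of centre, 0.1 rad of level, 0.25 rad of the base's direction; both at rest; two-hole plate within 30 mm of its start (horizontal distance between each of blue_plate, bare_plate and post_base below 0.015 m and z of blue_plate in the frame of post_base between 0.013 and 0.023 m and angle between each of blue_plate, bare_plate's own z axis and vertical below 0.1 rad and angle between the x axis of each of blue_plate, bare_plate and the x axis of post_base, either way round below 0.25 rad and z of bare_plate in the frame of post_base between 0.031 and 0.041 m and linear speed of each of blue_plate, bare_plate below 0.02 m/s and angular speed of each of blue_plate, bare_plate below 0.2 rad/s and distance of two_hole_plate from where it was at the start of the episode below 0.03 m); the robot touches nothing.
It fails at once if the blue plate is dropped down the posts (faster than 0.6 m/s while on them) (horizontal distance between blue_plate and post_base below 0.03 m and height (world z) of blue_plate below 0.06 m and linear speed of blue_plate above 0.6 m/s).
It fails at once if the bare plate is dropped down the posts (faster than 0.6 m/s while on them) (horizontal distance between bare_plate and post_base below 0.03 m and height (world z) of bare_plate below 0.06 m and linear speed of bare_plate above 0.6 m/s).
It fails at once if the two-hole plate is moved from its place (more than 30 mm) (distance of two_hole_plate from where it was at the start of the episode above 0.03 m).
It also fails if it takes over 61 s, if anything falls off the work surface, if the arm or the gripper's body presses on something with over 40 N, if the wrist force passes 120 N, or if a joint passes its speed limit or range.

ROBOT

A 7-joint arm with a two-finger parallel gripper is mounted at the origin on a cart in front of the work surface, level with it; the furniture and walls round the work are solid. World frame = base frame: x ahead of the robot, y to its left, z up, the work surface at z = 0. Lengths are in mm, angles in rad, forces in N, time in s.
With the tool pointing down it reaches from about 400 to 875 mm from the base axis. Payload 4.4 kg.
Tool frame: the origin (TCP) lies midway between the tips of the shut fingers; the grasp point (between the pads) lies 19 mm behind it; x points along the fingers, z is the direction in which the jaws open and shut, and the axes are right-handed (so a half turn about x gives the same grasp; the last joint's range is limited). The gripper opens to 85 mm and grips with 20 to 120 N. Pads are 22 mm wide; open, the fingers measure 114 mm over their backs; the gripper's body (76 mm by 85 mm) begins 54 mm behind the grasp point. The pads swing forward as they close: fully open they stand 13 mm farther back than shut.
Start: joints at [-1.237, 0.628, 0.038, 1.517, -0.027, 0.996, -0.02], TCP at [252.98, 598.764, 231.313] pointing down, gripper open.
Joint ranges: [-3.06, 3.06], [-0.37, 2.12], [-1.25, 1.32], [0.18, 2.47], [-1.1, 4.24], [0.23, 1.98], [-2.94, 2.94]. Speed limits (rad/s): [2.57, 2.57, 3.14, 3.14, 3.14, 3.14, 3.14].

INTERFACE

Orientations are given as [roll, pitch, yaw] about the fixed x, y, z axes, in that order (R = Rz(yaw) Ry(pitch) Rx(roll)).
In Python, from cell import ctrl gives the robot as it stands. The module is installed in compiled form; this text tells all that it offers.
- The arm moves only by the tool servo_tool, never from a script. Its argument "rows" is a list of rows, each an object of numbers: "dx", "dy", "dz": the shift along the tool's x, y, z in units of 750 mm (1.0 is 750 mm); "wx", "wy", "wz": the turn, a rotation vector about the tool's x, y, z in units of 6 degrees (1.0 is 6 degrees); "fingers": the closure, from 0 (fully open) to 1 (shut). In form: [{"dx": .., "dy": .., "dz": .., "wx": .., "wy": .., "wz": .., "fingers": ..}, ...]. A call has 1 to 5 rows; each row shifts and turns the commanded pose from where the row before left it, along the tool's axes as they then stand; what a row does not reach is not made up. A row lasts 1/8 s, in which the tool goes at most 62.5 mm and 10.7 degrees, less where a joint would pass 70% of its speed; a pose out of reach is approached as far as the arm can. A call with a number of a shift or a turn outside -1 to 1 is refused whole. A call with a gripper value outside its range is refused whole. The fingers move at their own pace and stop on an object; the grip force is fixed at half the most. Time passes only in rows, so rows that do not move let the fingers close. It gives the time, the measured TCP pose, the force and the opening at its end, in the units of the state.
- ctrl.read_state(): the state, without advancing time (a new reading comes with each control period).
- ctrl.get_image(name): name is "side" or "top"; returns the picture (400x640x3 uint8, red, green, blue); there is no depth.
- ctrl.camera_info(name): a dict with "fovy" (degrees; the focal length in pixels is half the picture's height over the tangent of half this angle, whatever the lens; pixels are square), "cx", "cy" (the principal point, pixels), "R" (3x3) and "t" (3): a world point X has camera coordinates R X + t. Camera axes: x right, y down, z forward; pixel columns grow to the right and rows downward; lengths in mm; the calibration is good to about 2 mm. A picture is of the moment at which its call begins. camera_info takes no time and is no camera call.
- ctrl.finish_job(): hands the job in, once; it reports no verdict.
Trained networks look in the newest picture that a camera, given by its name, has taken for a name from the list of things; names that differ only in an ending like _2 or _b are one class to them, and where a whole thing is asked for, a point or a joint stands for the part that bears it (a point fixed in the world has none). Each returns a list of dicts, best first, with "conf" (0 to 1); they miss things now and then, are a little off and sometimes report something else, mostly with a low value. They report only what shows in the picture. A call takes as long as a camera call. They do not tell look-alikes from the thing itself.
- ctrl.search_frame(label, camera): "extent" ([centre column, centre row, width, height] in pixels, round what is visible of it).
- ctrl.silhouettes(label, camera): "region" (400x640 bool, what is visible of it) and "extent" ([centre column, centre row, width, height] in pixels, round what is visible of it).
- ctrl.mark_of(label, camera): "point" ([column, row] in pixels: a listed point, or the origin of a listed thing).
The state is a dict: "clock": time; "qpos": joint angles; "qd": joint speeds; "tau": joint torques, N m; "eef_pos": TCP position; "tool_rot": TCP orientation; "force": force on the tool from outside, world axes, zero at the start; "torque": the same for the moment, N m; "width": finger opening in mm.
Only numpy, scipy, OpenCV 4.12 (cv2) and the standard library are available. Lean on these libraries where they do the work, as an engineer would, in place of code of your own. Each camera call takes 0.05 s, during which the arm holds its last target.

## Working session

There is one attempt and no reset: what is moved stays moved. The work goes in short steps, Python scripts to look and compute and a tool call to move; the robot and the scene stay as the last step left them, time stands still between calls to the robot, and variables do not carry over. Pictures are saved under pics/ and viewed, and the job is handed in when it is done.

Besides the shell and the picture viewer there is one more tool, called by a JSON object that holds its "fn" and its "kwargs". servo_tool: Moves the arm, as the interface text tells. Its arguments: {"type":"object","properties":{"rows":{"type":"array"}},"required":["rows"]}

```bash
mkdir -p pics
python3 - <<'E'
from cell import ctrl
import cv2
print(ctrl.read_state())
for n in("top","side"):
    im=ctrl.get_image(n); cv2.imwrite(f"pics/{n}0.png",im[:,:,::-1]); print(n,ctrl.camera_info(n))
E
```

```text
{'clock': 0.0, 'qpos': array([-1.23678725,  0.62931169,  0.03842258,  1.5183678 , -0.02704765,
        0.99629184, -0.02001259]), 'qd': array([-0.00050022,  0.00125061, -0.00026545, -0.00104994, -0.00025679,
        0.00099274,  0.00092094]), 'tau': array([-1.42239730e-05, -5.63417780e+01,  1.22661106e+00, -1.93443471e+01,
        1.11174028e-02,  1.09134571e-02,  6.64067286e-06]), 'eef_pos': array([252.71606323, 598.18817745, 230.41109546]), 'tool_rot': array([ 3.12626262,  1.56893397, -1.98595828]), 'force': array([ 0.50369605, -0.8513271 ,  0.46772375]), 'torque': array([-0.03038296,  0.01408543,  0.01259917]), 'width': 85.48640587237941}
top {'fovy': 47.99553396636849, 'cx': 316.6294110504151, 'cy': 193.8462760164162, 'R': array([[ 0.00801614, -0.99990258,  0.01142688],
       [-0.98246416, -0.01000404, -0.18618297],
       [ 0.18627915, -0.00973403, -0.98244864]]), 't': array([  22.52332664,  508.38768372, 1725.70673172])}
side {'fovy': 48.47066943648946, 'cx': 324.84985249683655, 'cy': 202.92277572403017, 'R': array([[ 0.97061943, -0.23988443,  0.01879871],
       [-0.14474229, -0.64449158, -0.75078643],
       [ 0.19221758,  0.72600693, -0.66027747]]), 't': array([-483.80602405,  122.42557904, 1460.93027031])}
```

View pics/top0.png

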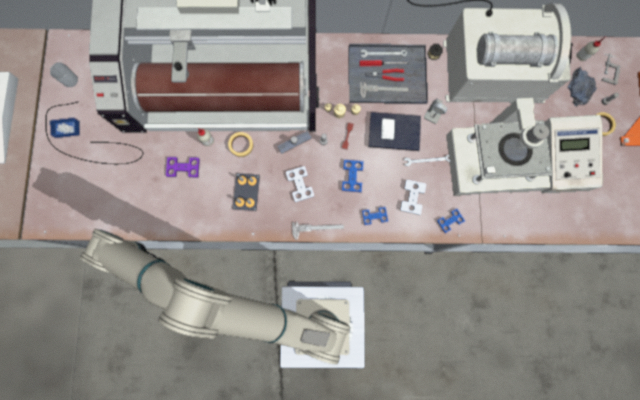

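View pics/side0.png

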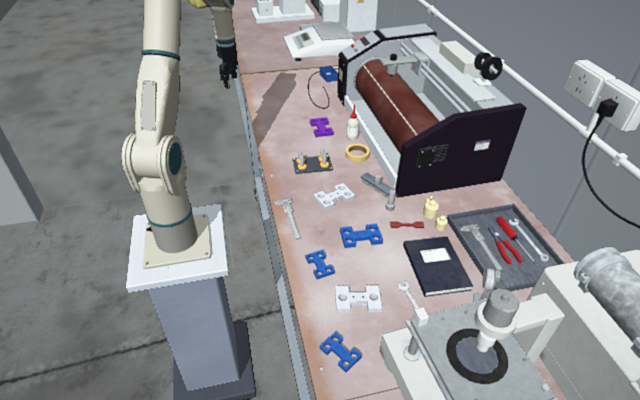

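```bash
cat > h.py <<'E'
import numpy as np, cv2
from cell import ctrl
def cam(n):
    c=ctrl.camera_info(n); f=200/np.tan(np.radians(c['fovy'])/2)
    return np.array([[f,0,c['cx']],[0,f,c['cy']],[0,0,1]]),np.array(c['R']),np.array(c['t'])
def proj(n,X):
    K,R,t=cam(n); p=(np.atleast_2d(X)@R.T+t)@K.T; return p[:,:2]/p[:,2:]
def back(n,uv,z):
    K,R,t=cam(n); d=np.c_[np.atleast_2d(uv),np.ones(len(np.atleast_2d(uv)))]@np.linalg.inv(K).T@R; C=-R.T@t
    return C+d*((z-C[2])/d[:,2])[:,None]
def rect(n,im,x0,x1,y0,y1,z,s):  # s px/mm ; col=(y1-y)*s (y left), row=(x1-x)*s
    w,h=int((y1-y0)*s),int((x1-x0)*s)
    src=proj(n,[[x1,y1,z],[x1,y0,z],[x0,y0,z],[x0,y1,z]]).astype(np.float32)
    M=cv2.getPerspectiveTransform(src,np.float32([[0,0],[w,0],[w,h],[0,h]]))
    return cv2.warpPerspective(im,M,(w,h),flags=cv2.INTER_CUBIC)
E
python3 - <<'E'
from h import *
for n in("top","side"):
    im=cv2.imread(f"pics/{n}0.png")
    print(n,back(n,[[351,176],[299,183],[245,191],[412,197]] if n=="top" else [[361,235],[333,194],[312,162],[358,297]],18))
    r=rect(n,im,370,620,-380,320,18,1.14)
    cv2.imwrite(f"pics/{n}r.png",r)
for p,z in(("top",0),):pass
im=cv2.imread("pics/top0.png"); cv2.imwrite("pics/c1.png",cv2.resize(im[150:240,220:480],None,fx=3,fy=3,interpolation=cv2.INTER_CUBIC))
im=cv2.imread("pics/side0.png"); cv2.imwrite("pics/c2.png",cv2.resize(im[140:320,280:400],None,fx=3.3,fy=3.3,interpolation=cv2.INTER_CUBIC))
for l in("post_base","blue_plate","bare_plate","two_hole_plate"):
  for n in("top","side"):
    ctrl.get_image(n) if l=="post_base" else 0
    for d in ctrl.silhouettes(l,n):
        m=d['region'].astype(np.uint8); 
        if d['conf']>.3: print(l,n,round(d['conf'],2),np.round(d['extent']),m.sum(),cv2.minAreaRect(np.argwhere(m)[:,::-1].astype(np.float32)))
E
```

```text
top [[ 588.72725912 -111.70965391   18.        ]
 [ 557.55130196   98.27142413   18.        ]
 [ 522.472557    314.3059062    18.        ]
 [ 504.78044998 -356.54728272   18.        ]]
side [[ 589.63688466 -128.04688265   18.        ]
 [ 552.42084017   95.54843078   18.        ]
 [ 520.74312688  305.09243621   18.        ]
 [ 506.22580164 -365.56043726   18.        ]]
post_base top 0.82 [247. 194.  28.  37.] 866 ((246.2303466796875, 191.3314666748047), (24.50815200805664, 36.643714904785156), 5.440332412719727)
post_base side 0.85 [313. 161.  40.  26.] 628 ((311.42926025390625, 160.9380645751953), (20.42133331298828, 38.91361999511719), 86.18592071533203)
blue_plate top 0.7 [451. 220.  29.  22.] 246 ((449.89263916015625, 219.9506378173828), (14.740241050720215, 24.108482360839844), 58.392494201660156)
blue_plate top 0.68 [352. 175.  20.  30.] 402 ((351.99176025390625, 175.1814422607422), (19.434478759765625, 31.785362243652344), 2.6025619506835938)
blue_plate top 0.5 [375. 215.  24.  11.] 128 ((374.4280090332031, 214.60400390625), (7.423746585845947, 21.376813888549805), 79.695152282
[... 420 characters left out ...]
.56504821777344)
bare_plate top 0.6 [181. 166.  34.  21.] 481 ((183.0, 166.0), (20.0, 34.0), 90.0)
bare_plate side 0.92 [334. 197.  41.  33.] 545 ((333.9704895019531, 195.92457580566406), (19.677562713623047, 38.707305908203125), 68.62937927246094)
bare_plate side 0.83 [321. 125.  20.  18.] 305 ((320.862060546875, 126.15516662597656), (22.469135284423828, 17.826751708984375), 68.19859313964844)
two_hole_plate top 0.84 [414. 198.  25.  36.] 444 ((412.8194580078125, 196.67559814453125), (20.46401023864746, 31.429367065429688), 12.094757080078125)
two_hole_plate side 0.77 [358. 300.  52.  27.] 990 ((357.4861145019531, 298.0146789550781), (27.24602508544922, 46.8380241394043), 88.36341857910156)
```

View pics/c1.png

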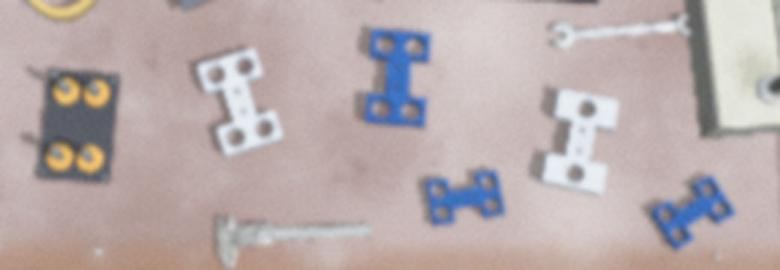

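View pics/c2.png

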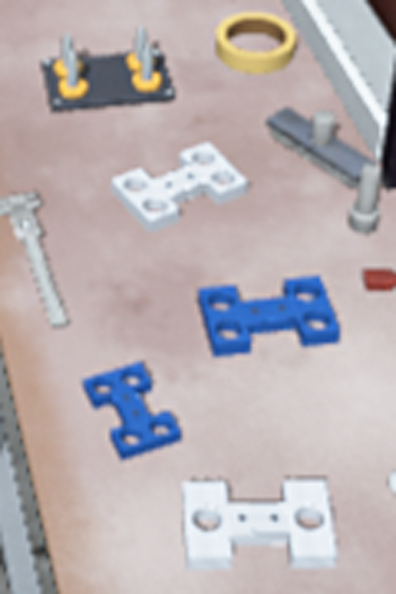

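View pics/topr.png

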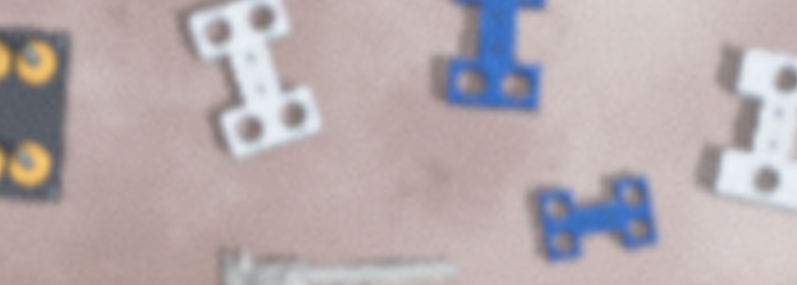

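View pics/sider.png

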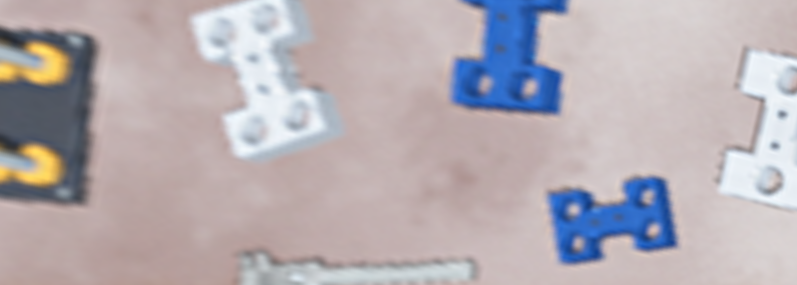

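```bash
cat > fit.py <<'E'
from h import *
from scipy.optimize import minimize
S=4
def circ(x,y,r,n=32):
    a=np.linspace(0,2*np.pi,n,endpoint=False); return np.c_[x+r*np.cos(a),y+r*np.sin(a)]
OUT=np.array([[-64,-40],[-26,-40],[-26,-16],[26,-16],[26,-40],[64,-40],[64,40],[26,40],[26,16],[-26,16],[-26,40],[-64,40]],float)
HOLES=[(a,b) for a in(-45,45) for b in(-20,20)]
def w(pts,p,z):
    c,s=np.cos(p[2]),np.sin(p[2]); k=p[3] if len(p)>3 else 1
    return np.c_[k*(pts@np.array([[c,s],[-s,c]]))+p[:2],np.full(len(pts),z)]
def fill(m,pts): cv2.fillPoly(m,[np.round(pts*16).astype(np.int32)],1,shift=4)
def pp(n,pts,p,z,o): return (proj(n,w(pts,p,z))+0.5-o)*S-0.5
def prism(n,pts,p,z0,z1,o,shape):
    m=np.zeros(shape,np.uint8)
    a=pp(n,pts,p,z0,o);b=pp(n,pts,p,z1,o); fill(m,a);fill(m,b)
    for i in range(len(pts)):
        j=(i+1)%len(pts); q=np.array([a[i],a[j],b[j],b[i]]); fill(m,cv2.convexHull(q.astype(np.float32))[:,0])
    return m
def plate(n,p,o,shape,z0=0,holes=HOLES):
    m=prism(n,OUT,p,z0,z0+18,o,shape)
    for h in holes:
        a=np.zeros(shape,np.uint8);b=a.copy();c=circ(*h,13)
        fill(a,pp(n,c,p,z0,o));fill(b,pp(n,c,p,z0+18,o)); m[(a&b)>0]=0
    return m
def base(n,p,o,shape,z0=0):
    m=np.zeros(shape,np.uint8)
    for h in HOLES: m|=prism(n,circ(*h,17),p,10,18,o,shape)
    for h in HOLES:
        q=prism(n,circ(*h,7),p,18,52,o,shape)|prism(n,circ(*h,4),p,52,64,o,shape); m[q>0]=0
    return m
def soft(im,kind):
    hsv=cv2.cvtColor(im,cv2.COLOR_BGR2HSV).astype(int); f=im.astype(float)
    if kind=="blue": return np.clip((f[:,:,0]-f[:,:,2]-0)/80,0,1)
    if kind=="yellow": return np.clip((f[:,:,2]-f[:,:,0]-50)/80,0,1)
    if kind=="white":
        return np.clip((f[:,:,0]-150)/50,0,1)*np.clip(1-(f[:,:,2]-f[:,:,0]-8)/20,0,1)
def fit(ims,kind,model,p0,cams=("top","side"),half=32,**k):
    T={}
    for n in cams:
        c=np.round(proj(n,[[p0[0],p0[1],10]])[0]).astype(int); o=c-half
        T[n]=(o,soft(ims[n],kind)[o[1]:o[1]+2*half,o[0]:o[0]+2*half])
    def cost(p):
        e=0
        for n,(o,t) in T.items():
            m=model(n,p,o,(2*half*S,)*2,**k).astype(np.float32)
            m=cv2.GaussianBlur(m,(0,0),S*0.8); m=cv2.resize(m,(2*half,2*half),interpolation=cv2.INTER_AREA)
            wt=cv2.GaussianBlur((cv2.dilate((m>.05).astype(np.uint8),np.ones((7,7)))).astype(np.float32),(0,0),1)
            e+=((m-t)**2*wt).sum()
        return e
    best=None
    for da in(-.08,0,.08):
        x0=np.array(p0,float); x0[2]+=da
        sim=np.vstack([x0]+[x0+d for d in np.diag([8,8,.1,.1][:len(x0)])])
        r=minimize(cost,x0,method="Nelder-Mead",options=dict(initial_simplex=sim,xatol=.01,fatol=.01))
        if best is None or r.fun<best.fun: best=r
    return np.round(best.x,3),round(best.fun,1)
E
python3 - <<'E'
from fit import *
ims={n:cv2.imread(f"pics/{n}0.png") for n in("top","side")}
for nm,kind,mod,p0 in(("blue","blue",plate,(588,-118,0)),("bare","white",plate,(555,97,.25)),("base","yellow",base,(521,308,-.05))):
    for cams in(("top",),("side",),("top","side")): print(nm,cams,fit(ims,kind,mod,p0,cams), fit(ims,kind,mod,p0+(1,),cams))
E
```

```text
Traceback (most recent call last):
  File "fit.py", line 54, in fit
    r=minimize(cost,x0,method="Nelder-Mead",options=dict(initial_simplex=sim,xatol=.01,fatol=.01))
  File "fit.py", line 45, in cost
    m=model(n,p,o,(2*half*S,)*2,**k).astype(np.float32)
      ~~~~~^^^^^^^^^^^^^^^^^^^^^^^^^
  File "fit.py", line 23, in plate
    fill(a,pp(n,c,p,z0,o));fill(b,pp(n,c,p,z0+18,o)); m[(a&b)>0]=0
                                  ~~^^^^^^^^^^^^^^^
  File "fit.py", line 12, in pp
    def pp(n,pts,p,z,o): return (proj(n,w(pts,p,z))+0.5-o)*S-0.5
                                 ~~~~^^^^^^^^^^^^^^
  File "h.py", line 7, in proj
    K,R,t=cam(n); p=(np.atleast_2d(X)@R.T+t)@K.T; return p[:,:2]/p[:,2:]
          ~~~^^^
  File "h.py", line 4, in cam
    c=ctrl.camera_info(n); f=200/np.tan(np.radians(c['fovy'])/2)
ValueError: time passes only in moves, steps and waits
```

Rate-limited on camera_info; cache it.

```bash
python3 - <<'E'
s=open('h.py').read()
s=s.replace("def cam(n):","import functools\n@functools.lru_cache(None)\ndef cam(n):")
open('h.py','w').write(s)
E
cat > t.py <<'E'
from fit import *
ims={n:cv2.imread(f"pics/{n}0.png") for n in("top","side")}
for nm,kind,mod,p0 in(("blue","blue",plate,(588,-118,0)),("bare","white",plate,(555,97,.25)),("base","yellow",base,(521,308,-.05))):
    for cams in(("top",),("side",),("top","side")): print(nm,cams,fit(ims,kind,mod,p0,cams), fit(ims,kind,mod,p0+(1,),cams))
E
time python3 t.py
```

```text
blue ('top',) (array([ 5.93199e+02, -1.17624e+02, -7.80000e-02]), np.float64(9.5)) (array([ 5.93413e+02, -1.17240e+02, -7.40000e-02,  9.89000e-01]), np.float64(8.8))
blue ('side',) (array([ 5.92268e+02, -1.19632e+02, -7.60000e-02]), np.float64(17.1)) (array([ 5.91981e+02, -1.19741e+02, -7.40000e-02,  9.91000e-01]), np.float64(16.7))
blue ('top', 'side') (array([ 5.92578e+02, -1.18380e+02, -6.80000e-02]), np.float64(32.7)) (array([ 5.92867e+02, -1.18248e+02, -7.20000e-02,  9.89000e-01]), np.float64(30.5))
bare ('top',) (array([5.57478e+02, 9.49130e+01, 3.18000e-01]), np.float64(31.7)) (array([5.57271e+02, 9.52910e+01, 3.17000e-01, 1.01700e+00]), np.float64(29.2))
bare ('side',) (array([5.55694e+02, 9.68160e+01, 3.10000e-01]), np.float64(31.4)) (array([5.55646e+02, 9.68840e+01, 3.11000e-01, 1.02100e+00]), np.float64(30.6))
bare ('top', 'side') (array([5.56433e+02, 9.51450e+01, 3.17000e-01]), np.float64(66.5)) (array([5.56549e+02, 9.55740e+01, 3.11000e-01, 1.01700e+00]), np.float64(62.9))
base ('top',) (array([ 5.23350e+02,  3.12517e+02, -6.20000e-02]), np.float64(14.1)) (array([ 5.22506e+02,  3.12464e+02, -6.50000e-02,  9.82000e-01]), np.float64(12.3))
base ('side',) (array([ 5.22567e+02,  3.11776e+02, -5.70000e-02]), np.float64(10.0)) (array([ 5.22311e+02,  3.11075e+02, -5.90000e-02,  9.97000e-01]), np.float64(9.9))
base ('top', 'side') (array([ 5.22735e+02,  3.12414e+02, -6.30000e-02]), np.float64(24.4)) (array([ 5.22578e+02,  3.12294e+02, -6.40000e-02,  9.86000e-01]), np.float64(23.4))
real	0m54.581s
user	0m54.767s
sys	0m0.324s
```

```bash
cat > plan.py <<'E'
import sys
from h import *
from scipy.spatial.transform import Rotation as Ro
def cur():
    s=ctrl.read_state(); return s,Ro.from_euler('xyz',s['tool_rot']).as_matrix()
def plan(x,y,z,yaw):
    s,R=cur(); p=np.array(s['eef_pos'])
    best=None
    for k in(0,np.pi):
        a=yaw+k; tz=np.array([-np.sin(a),np.cos(a),0]); tx=np.array([0,0,-1.]); T=np.c_[tx,np.cross(tz,tx),tz]
        rv=Ro.from_matrix(R.T@T).as_rotvec()
        if best is None or np.linalg.norm(rv)<np.linalg.norm(best[0]): best=(rv,T)
    rv,T=best
    d=np.array([x,y,z])-p
    print("t",s['clock'],"tcp",np.round(p,1),"F",np.round(s['force'],1),"w",round(s['width'],1),"q",np.round(s['qpos'],2))
    print("turn units",np.round(np.degrees(rv)/6,3),"| shift in cur tool units",np.round(R.T@d/750,4),"| in target tool units",np.round(T.T@d/750,4), "mm",np.round(d,1))
if __name__=="__main__": plan(*map(float,sys.argv[1:5]))
E
python3 plan.py 592.6 -118.5 100 -0.073
```

```text
t 0.6 tcp [253.  598.8 231.3] F [-0.8  0.6  0.5] w 85.2 q [-1.24  0.63  0.04  1.52 -0.03  1.   -0.02]
turn units [-3.121  0.    -0.   ] | shift in cur tool units [ 0.1751 -0.7894 -0.7046] | in target tool units [ 0.1751 -0.5214 -0.9208] mm [ 339.6 -717.3 -131.3]
```

{"fn": "servo_tool", "kwargs": {"rows": [{"dx":0,"dy":-0.05,"dz":-0.045,"wx":-1,"wy":0,"wz":0,"fingers":0},{"dx":0,"dy":-0.047,"dz":-0.048,"wx":-1,"wy":0,"wz":0,"fingers":0},{"dx":0,"dy":-0.042,"dz":-0.052,"wx":-1,"wy":0,"wz":0,"fingers":0},{"dx":0,"dy":-0.037,"dz":-0.062,"wx":-0.12,"wy":0,"wz":0,"fingers":0},{"dx":0,"dy":-0.037,"dz":-0.062,"wx":0,"wy":0,"wz":0,"fingers":0}]}}

```text
clock: 1.23
eef_pos: [370.0, 365.5, 231.6]
tool_rot: [-0.79, 1.57, 0.708]
force: [0.7, 0.7, 0.2]
width: 85.3
```

```bash
python3 plan.py 592.6 -118.5 100 -0.073
```

```text
t 1.225 tcp [370.  365.5 231.6] F [0.7 0.7 0.2] w 85.3 q [-0.8   0.44 -0.05  1.88  0.03  0.82  0.63]
turn units [0.001 0.006 0.006] | shift in cur tool units [ 0.1753 -0.343  -0.6221] | in target tool units [ 0.1754 -0.3431 -0.622 ] mm [ 222.6 -484.  -131.6]
```

{"fn": "servo_tool", "kwargs": {"rows": [{"dx":0,"dy":-0.034,"dz":-0.062,"fingers":0},{"dx":0,"dy":-0.034,"dz":-0.062,"fingers":0},{"dx":0,"dy":-0.034,"dz":-0.062,"fingers":0},{"dx":0,"dy":-0.034,"dz":-0.062,"fingers":0},{"dx":0,"dy":-0.034,"dz":-0.062,"fingers":0}]}}

```text
schema error: expected keys dx, dy, dz, wx, wy, wz, fingers
```

{"fn": "servo_tool", "kwargs": {"rows": [{"dx":0.03,"dy":-0.034,"dz":-0.062,"fingers":0},{"dx":0.03,"dy":-0.034,"dz":-0.062,"fingers":0},{"dx":0.03,"dy":-0.034,"dz":-0.062,"fingers":0},{"dx":0.03,"dy":-0.034,"dz":-0.062,"fingers":0},{"dx":0.03,"dy":-0.03,"dz":-0.05,"fingers":0}]}}

```text
schema error: expected keys dx, dy, dz, wx, wy, wz, fingers
```

```bash
python3 plan.py 592.6 -118.5 60 -0.073; python3 -c "
from h import *
im=ctrl.get_image('side'); cv2.imwrite('pics/s1.png',cv2.resize(im[130:330,260:460,::-1],None,fx=3,fy=3,interpolation=cv2.INTER_CUBIC))"
```

```text
t 1.225 tcp [370.  365.5 231.6] F [0.7 0.7 0.2] w 85.3 q [-0.8   0.44 -0.05  1.88  0.03  0.82  0.63]
turn units [0.001 0.006 0.006] | shift in cur tool units [ 0.2286 -0.3429 -0.6221] | in target tool units [ 0.2288 -0.3431 -0.622 ] mm [ 222.6 -484.  -171.6]
```

View pics/s1.png

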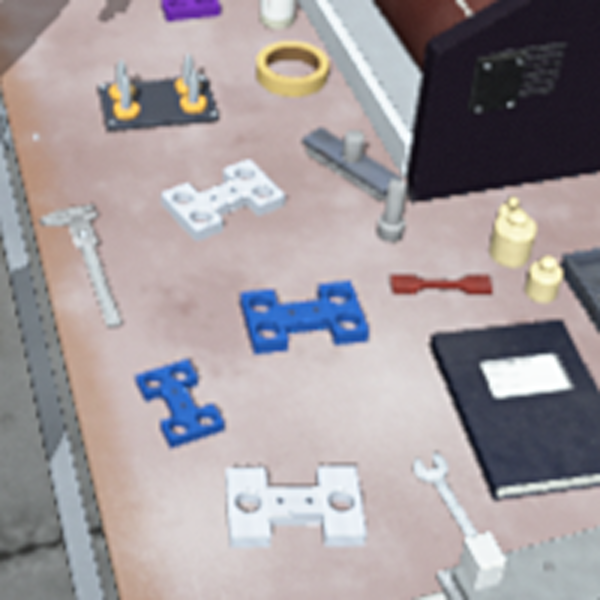

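Candidates (side picture): the large blue plate at (361,235), against smaller blues at (320,264) and (341,350). The bare four-hole plate at (334,196), against the two-hole at (358,298) and the purple one at (321,126). The crop confirms the large blue and the bare plate with four holes, and their fitted scale is about 1.0. All row keys are required, so I'm resending.

{"fn": "servo_tool", "kwargs": {"rows": [{"dx":0,"dy":-0.034,"dz":-0.062,"wx":0,"wy":0,"wz":0,"fingers":0},{"dx":0,"dy":-0.034,"dz":-0.062,"wx":0,"wy":0,"wz":0,"fingers":0},{"dx":0,"dy":-0.034,"dz":-0.062,"wx":0,"wy":0,"wz":0,"fingers":0},{"dx":0,"dy":-0.034,"dz":-0.062,"wx":0,"wy":0,"wz":0,"fingers":0},{"dx":0,"dy":-0.034,"dz":-0.062,"wx":0,"wy":0,"wz":0,"fingers":0}]}}

```text
clock: 1.9
eef_pos: [480.2, 124.5, 231.6]
tool_rot: [-1.081, 1.57, 0.417]
force: [0.9, -0.3, 0.3]
width: 85.6
```

{"fn": "servo_tool", "kwargs": {"rows": [{"dx":0.03,"dy":-0.034,"dz":-0.062,"wx":0,"wy":0,"wz":0,"fingers":0},{"dx":0.03,"dy":-0.034,"dz":-0.062,"wx":0,"wy":0,"wz":0,"fingers":0},{"dx":0.03,"dy":-0.034,"dz":-0.062,"wx":0,"wy":0,"wz":0,"fingers":0},{"dx":0.03,"dy":-0.034,"dz":-0.062,"wx":0,"wy":0,"wz":0,"fingers":0},{"dx":0.03,"dy":-0.034,"dz":-0.06,"wx":0,"wy":0,"wz":0,"fingers":0}]}}

```text
clock: 2.52
eef_pos: [590.6, -115.3, 118.2]
tool_rot: [-1.322, 1.57, 0.176]
force: [2.3, 0.3, -0.8]
width: 85.4
```

```bash
python3 -c "
from h import *
im=ctrl.get_image('side'); cv2.imwrite('pics/s2.png',cv2.resize(im[130:330,260:460,::-1],None,fx=3,fy=3,interpolation=cv2.INTER_CUBIC))"; python3 plan.py 592.6 -118.5 4 -0.073
```

```text
t 2.575 tcp [ 591.4 -124.7  115.4] F [ 3.8 -6.5 -1. ] w 85.1 q [ 0.17  0.71 -0.01  1.75  0.02  0.68  1.63]
turn units [-0.08  -0.061  0.009] | shift in cur tool units [ 0.1485 -0.0007  0.0094] | in target tool units [ 0.1485 -0.0009  0.0084] mm [   1.2    6.2 -111.4]
```

View pics/s2.png

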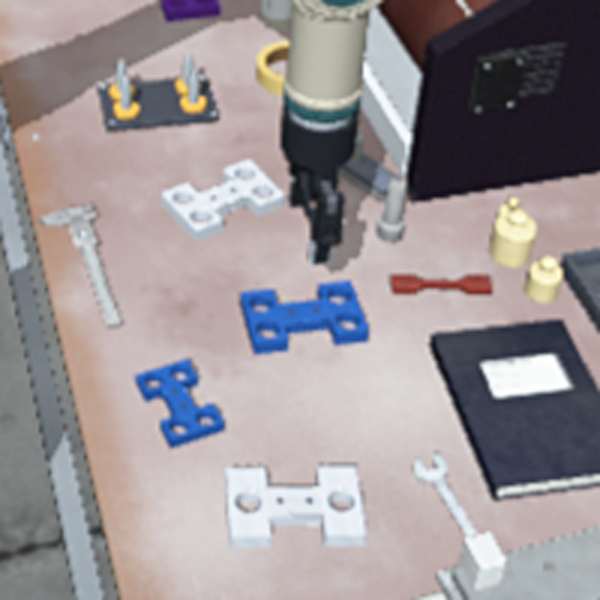

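{"fn": "servo_tool", "kwargs": {"rows": [{"dx":0.02,"dy":0,"dz":0.004,"wx":0,"wy":0,"wz":0,"fingers":0},{"dx":0.02,"dy":0,"dz":0,"wx":0,"wy":0,"wz":0,"fingers":0},{"dx":0,"dy":0,"dz":0,"wx":0,"wy":0,"wz":0,"fingers":0},{"dx":0,"dy":0,"dz":0,"wx":0,"wy":0,"wz":0,"fingers":0}]}}

```text
clock: 3.08
eef_pos: [590.1, -109.8, 89.2]
tool_rot: [-1.116, 1.57, 0.383]
force: [0.1, 0.3, 0.1]
width: 85.2
```

```bash
python3 plan.py 592.6 -118.5 3 -0.073; python3 -c "
from h import *
im=ctrl.get_image('side'); cv2.imwrite('pics/s3.png',cv2.resize(im[190:270,310:410,::-1],None,fx=6,fy=6,interpolation=cv2.INTER_CUBIC))"; python3 plan.py 592.6 -118.5 3 -0.073
```

```text
t 3.075 tcp [ 590.1 -109.8   89.2] F [0.1 0.3 0.1] w 85.2 q [ 0.15  0.74 -0.02  1.78  0.02  0.62  1.62]
turn units [0.015 0.002 0.005] | shift in cur tool units [ 0.1149 -0.0041 -0.0114] | in target tool units [ 0.1149 -0.0042 -0.0113] mm [  2.5  -8.7 -86.2]
t 3.125 tcp [ 590.3 -110.1   89.4] F [-0.2 -0.3 -0.6] w 85.4 q [ 0.15  0.74 -0.02  1.78  0.02  0.62  1.62]
turn units [0.011 0.001 0.01 ] | shift in cur tool units [ 0.1152 -0.0038 -0.0109] | in target tool units [ 0.1152 -0.0039 -0.0109] mm [  2.3  -8.4 -86.4]
```

View pics/s3.png

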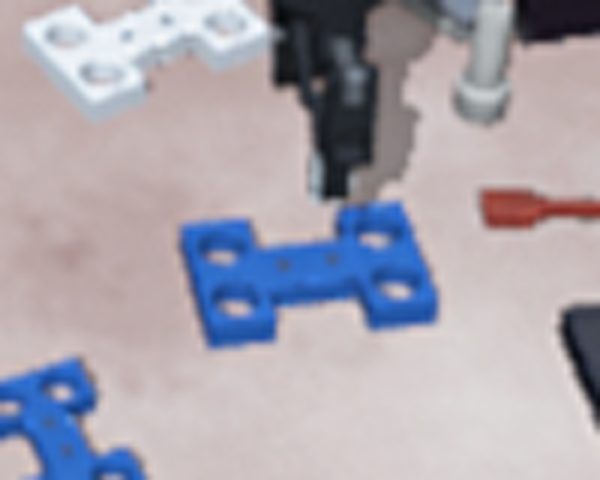

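{"fn": "servo_tool", "kwargs": {"rows": [{"dx":0.03,"dy":-0.004,"dz":-0.011,"wx":0,"wy":0,"wz":0,"fingers":0},{"dx":0.03,"dy":0,"dz":0,"wx":0,"wy":0,"wz":0,"fingers":0},{"dx":0.025,"dy":0,"dz":0,"wx":0,"wy":0,"wz":0,"fingers":0},{"dx":0,"dy":0,"dz":0,"wx":0,"wy":0,"wz":0,"fingers":0},{"dx":0,"dy":0,"dz":0,"wx":0,"wy":0,"wz":0,"fingers":0}]}}

```text
clock: 3.75
eef_pos: [592.8, -119.3, 25.7]
tool_rot: [-1.634, 1.57, -0.136]
force: [-0.7, -0.5, 0.2]
width: 85.4
```

```bash
python3 -c "
from h import *
im=ctrl.get_image('side'); cv2.imwrite('pics/s4.png',cv2.resize(im[190:270,310:410,::-1],None,fx=6,fy=6,interpolation=cv2.INTER_CUBIC))"; python3 plan.py 592.6 -118.5 3 -0.073
```

```text
t 3.8 tcp [ 593.  -119.3   25.9] F [ 0.1 -0.5  0.7] w 85.2 q [ 0.16  0.84 -0.02  1.79  0.03  0.51  1.62]
turn units [ 0.    -0.001  0.015] | shift in cur tool units [0.0306 0.0006 0.0011] | in target tool units [0.0306 0.0006 0.0011] mm [ -0.4   0.8 -22.9]
```

View pics/s4.png

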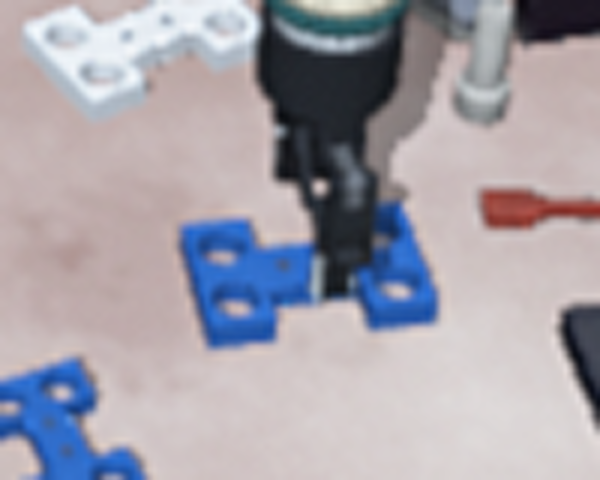

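```bash
python3 -c "
from h import *
q=proj('side',[[582,-162,39],[604,-162,39],[593,-118,18],[582,-162,16],[604,-162,16]]); print(q,(q-[310,190])*6)"
```

```text
[[362.36149919 238.14175026]
 [368.86825576 237.0510562 ]
 [361.0625874  232.7339323 ]
 [361.83419029 243.08223612]
 [368.27428429 241.98855448]] [[314.16899514 288.85050158]
 [353.20953454 282.30633722]
 [306.37552441 256.40359378]
 [311.00514175 318.49341674]
 [349.64570571 311.93132689]]
```

The observed fingertips match the projection, so calibration is good. Descend and close.

{"fn": "servo_tool", "kwargs": {"rows": [{"dx":0.015,"dy":0,"dz":0.001,"wx":0,"wy":0,"wz":0,"fingers":0},{"dx":0.015,"dy":0,"dz":0,"wx":0,"wy":0,"wz":0,"fingers":0},{"dx":0,"dy":0,"dz":0,"wx":0,"wy":0,"wz":0,"fingers":0},{"dx":0,"dy":0,"dz":0,"wx":0,"wy":0,"wz":0,"fingers":1},{"dx":0,"dy":0,"dz":0,"wx":0,"wy":0,"wz":0,"fingers":1}]}}

```text
clock: 4.42
eef_pos: [592.5, -118.6, 2.8]
tool_rot: [-1.672, 1.57, -0.174]
force: [-0.2, -0.1, 0.2]
width: 51.4
```

{"fn": "servo_tool", "kwargs": {"rows": [{"dx":0,"dy":0,"dz":0,"wx":0,"wy":0,"wz":0,"fingers":1},{"dx":0,"dy":0,"dz":0,"wx":0,"wy":0,"wz":0,"fingers":1},{"dx":0,"dy":0,"dz":0,"wx":0,"wy":0,"wz":0,"fingers":1},{"dx":0,"dy":0,"dz":0,"wx":0,"wy":0,"wz":0,"fingers":1}]}}

```text
clock: 4.92
eef_pos: [592.6, -118.8, 3.1]
tool_rot: [-1.869, 1.57, -0.371]
force: [-0.6, -0.7, 5.1]
width: 30.4
```

```bash
python3 plan.py 592.6 -118.5 3 -0.073
```

```text
t 4.925 tcp [ 592.6 -118.8    3.1] F [-0.6 -0.7  5.1] w 30.4 q [ 0.16  0.88 -0.02  1.79  0.03  0.47  1.62]
turn units [-0.002 -0.002  0.008] | shift in cur tool units [0.0001 0.0001 0.0004] | in target tool units [0.0001 0.0001 0.0004] mm [-0.   0.3 -0.1]
```

{"fn": "servo_tool", "kwargs": {"rows": [{"dx":-0.01,"dy":0,"dz":0,"wx":0,"wy":0,"wz":0,"fingers":1},{"dx":-0.04,"dy":0,"dz":0,"wx":0,"wy":0,"wz":0,"fingers":1},{"dx":-0.05,"dy":0,"dz":0,"wx":0,"wy":0,"wz":0,"fingers":1},{"dx":-0.05,"dy":0,"dz":0,"wx":0,"wy":0,"wz":0,"fingers":1},{"dx":-0.03,"dy":0,"dz":0,"wx":0,"wy":0,"wz":0,"fingers":1}]}}

```text
clock: 5.55
eef_pos: [592.4, -118.4, 139.1]
tool_rot: [-1.454, 1.57, 0.044]
force: [-0.1, -0.4, -3.8]
width: 30.7
```

```bash
python3 plan.py 522.7 312.3 130 -0.063
```

```text
t 5.55 tcp [ 592.4 -118.4  139.1] F [-0.1 -0.4 -3.8] w 30.7 q [ 0.17  0.67 -0.02  1.74  0.02  0.73  1.63]
turn units [-0.095  0.001  0.01 ] | shift in cur tool units [0.0121 0.1346 0.566 ] | in target tool units [0.0122 0.1289 0.5673] mm [-69.7 430.7  -9.1]
```

{"fn": "servo_tool", "kwargs": {"rows": [{"dx":0,"dy":0.008,"dz":0.03,"wx":-0.095,"wy":0,"wz":0,"fingers":1},{"dx":0,"dy":0.013,"dz":0.055,"wx":0,"wy":0,"wz":0,"fingers":1},{"dx":0,"dy":0.013,"dz":0.06,"wx":0,"wy":0,"wz":0,"fingers":1},{"dx":0,"dy":0.013,"dz":0.06,"wx":0,"wy":0,"wz":0,"fingers":1},{"dx":0,"dy":0.013,"dz":0.06,"wx":0,"wy":0,"wz":0,"fingers":1}]}}

```text
clock: 6.18
eef_pos: [557.9, 85.5, 136.2]
tool_rot: [1.504, 1.567, 3.013]
force: [0.9, 0.7, -3.3]
width: 30.6
```

{"fn": "servo_tool", "kwargs": {"rows": [{"dx":0,"dy":0.013,"dz":0.06,"wx":0,"wy":0,"wz":0,"fingers":1},{"dx":0,"dy":0.013,"dz":0.06,"wx":0,"wy":0,"wz":0,"fingers":1},{"dx":0,"dy":0.013,"dz":0.06,"wx":0,"wy":0,"wz":0,"fingers":1},{"dx":0,"dy":0.013,"dz":0.06,"wx":0,"wy":0,"wz":0,"fingers":1},{"dx":0,"dy":0.009,"dz":0.03,"wx":0,"wy":0,"wz":0,"fingers":1}]}}

```text
clock: 6.8
eef_pos: [523.7, 292.3, 136.0]
tool_rot: [1.315, 1.567, 2.828]
force: [-0.4, -0.2, -3.3]
width: 30.9
```

{"fn": "servo_tool", "kwargs": {"rows": [{"dx":0,"dy":0.008,"dz":0.032,"wx":0,"wy":0,"wz":0,"fingers":1},{"dx":0,"dy":0,"dz":0,"wx":0,"wy":0,"wz":0,"fingers":1},{"dx":0,"dy":0,"dz":0,"wx":0,"wy":0,"wz":0,"fingers":1},{"dx":0,"dy":0,"dz":0,"wx":0,"wy":0,"wz":0,"fingers":1}]}}

```text
clock: 7.3
eef_pos: [522.7, 310.5, 137.1]
tool_rot: [2.676, 1.569, -2.101]
force: [-0.1, -0.0, -4.0]
width: 30.6
```

```bash
cat > look.py <<'E'
import sys
from h import *
tag=sys.argv[1]; p=[float(v) for v in sys.argv[2:5]]; hw=40
o=[]
for n in("top","side"):
    im=ctrl.get_image(n)[:,:,::-1]; cv2.imwrite(f"pics/{tag}_{n}.png",im)
    c=np.round(proj(n,[p])[0]).astype(int); o.append(cv2.resize(im[c[1]-hw:c[1]+hw,c[0]-hw:c[0]+hw],(398,398),interpolation=cv2.INTER_CUBIC))
cv2.imwrite(f"pics/{tag}.png",np.hstack(o))
E
python3 look.py a1 522 312 70;python3 plan.py 522.7 312.3 130 -0.063
```

```text
t 7.4 tcp [523.  310.9 137.4] F [-0.3  0.1 -3.7] w 30.6 q [-0.6   0.68  0.03  1.73 -0.03  0.73  0.95]
turn units [-0.015 -0.006 -0.002] | shift in cur tool units [0.0099 0.0005 0.0018] | in target tool units [0.0099 0.0005 0.0018] mm [-0.3  1.4 -7.4]
```

View pics/a1.png

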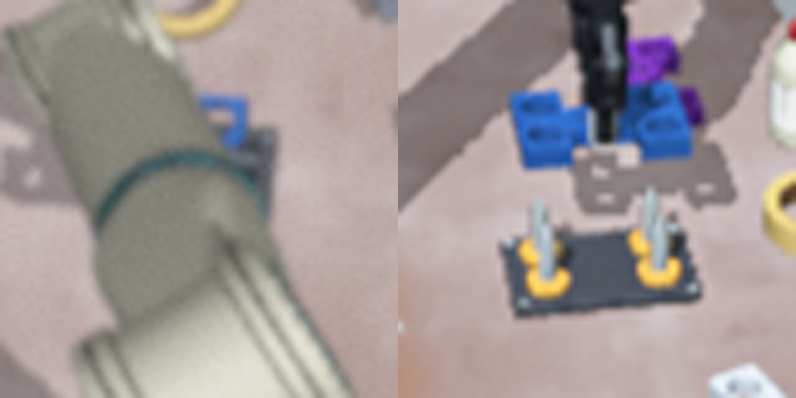

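Run:
```python
from fit import *
ims={n:cv2.imread(f"pics/a1_{n}.png") for n in("top","side")}
# need crop centre at the held plate
import fit as F
def fitz(z0,p0):
    n="side";half=32;c=np.round(proj(n,[[p0[0],p0[1],z0+9]])[0]).astype(int);o=c-half
    t=soft(ims[n],"blue")[o[1]:o[1]+64,o[0]:o[0]+64]; f=ims[n][o[1]:o[1]+64,o[0]:o[0]+64].astype(int)
    occ=(f.max(2)<70); occ=1-cv2.dilate(occ.astype(np.uint8),np.ones((3,3)))
    purple=(f[:,:,2]-f[:,:,1]>25)&(f[:,:,0]-f[:,:,1]>25); occ[cv2.dilate(purple.astype(np.uint8),np.ones((3,3)))>0]=0
    def cost(p):
        m=plate(n,p,o,(256,256),z0=z0).astype(np.float32); m=cv2.GaussianBlur(m,(0,0),3.2); m=cv2.resize(m,(64,64),interpolation=cv2.INTER_AREA)
        return ((m-t)**2*occ).sum()
    x0=np.array(p0,float); r=minimize(cost,x0,method="Nelder-Mead",options=dict(initial_simplex=np.vstack([x0]+[x0+d for d in np.diag([8,8,.1])]),xatol=.01,fatol=.01)); print(z0,r.x,r.fun)
for z in(130,134,138): fitz(z,(522.7,311,-.063))
```

```text
130 [ 5.24213693e+02  3.15857737e+02 -7.52528266e-02] 22.958057292860126
134 [ 5.23330961e+02  3.09751562e+02 -7.15966854e-02] 21.924519973408746
138 [ 5.21490097e+02  3.03904399e+02 -7.25014588e-02] 21.79472994922224
```

{"fn": "servo_tool", "kwargs": {"rows": [{"dx":0.025,"dy":0,"dz":0.0015,"wx":0,"wy":0,"wz":0,"fingers":1},{"dx":0.025,"dy":0,"dz":0,"wx":0,"wy":0,"wz":0,"fingers":1},{"dx":0.02,"dy":0,"dz":0,"wx":0,"wy":0,"wz":0,"fingers":1},{"dx":0,"dy":0,"dz":0,"wx":0,"wy":0,"wz":0,"fingers":1},{"dx":0,"dy":0,"dz":0,"wx":0,"wy":0,"wz":0,"fingers":1}]}}

```text
clock: 8.02
eef_pos: [523.1, 313.2, 85.1]
tool_rot: [-0.903, 1.57, 0.605]
force: [0.6, -0.3, -3.6]
width: 30.7
```

```bash
python3 look.py a2 522 312 50;python3 plan.py 522.7 312.3 23 -0.063
```

```text
t 8.125 tcp [523.4 313.4  85.6] F [-0.3  0.1 -2.9] w 30.5 q [-0.6   0.75  0.03  1.75 -0.03  0.63  0.95]
turn units [-0.002  0.008  0.01 ] | shift in cur tool units [ 0.0835  0.0009 -0.0016] | in target tool units [ 0.0835  0.0008 -0.0016] mm [ -0.7  -1.1 -62.6]
```

View pics/a2.png

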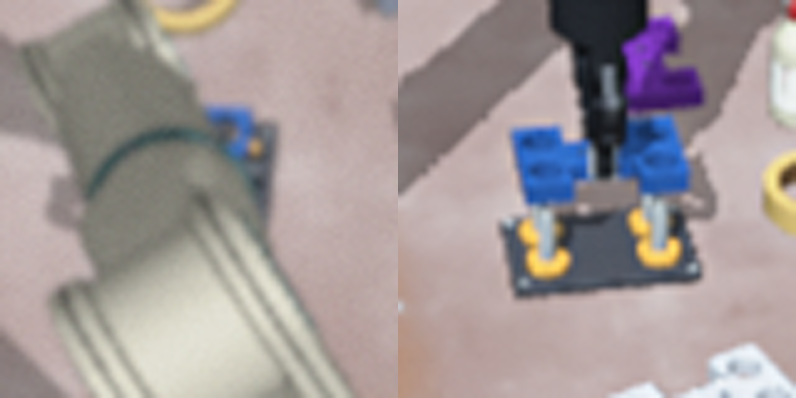

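{"fn": "servo_tool", "kwargs": {"rows": [{"dx":0.01,"dy":0.0005,"dz":-0.001,"wx":0,"wy":0,"wz":0,"fingers":1},{"dx":0.012,"dy":0,"dz":0,"wx":0,"wy":0,"wz":0,"fingers":1},{"dx":0.012,"dy":0,"dz":0,"wx":0,"wy":0,"wz":0,"fingers":1},{"dx":0.012,"dy":0,"dz":0,"wx":0,"wy":0,"wz":0,"fingers":1},{"dx":0,"dy":0,"dz":0,"wx":0,"wy":0,"wz":0,"fingers":1}]}}

```text
clock: 8.75
eef_pos: [521.8, 312.0, 49.4]
tool_rot: [2.177, 1.569, -2.598]
force: [-0.1, -0.5, -3.5]
width: 30.4
```

```bash
python3 look.py a3 522 312 40;python3 plan.py 522.7 312.3 22 -0.063
```

```text
t 8.85 tcp [522.5 312.4  50.4] F [-0.3 -0.4 -3.3] w 30.4 q [-0.6   0.81  0.03  1.77 -0.03  0.56  0.95]
turn units [-0.002 -0.001 -0.001] | shift in cur tool units [ 0.0379 -0.0003 -0.0001] | in target tool units [ 0.0379 -0.0003 -0.0001] mm [  0.2  -0.1 -28.4]
```

View pics/a3.png

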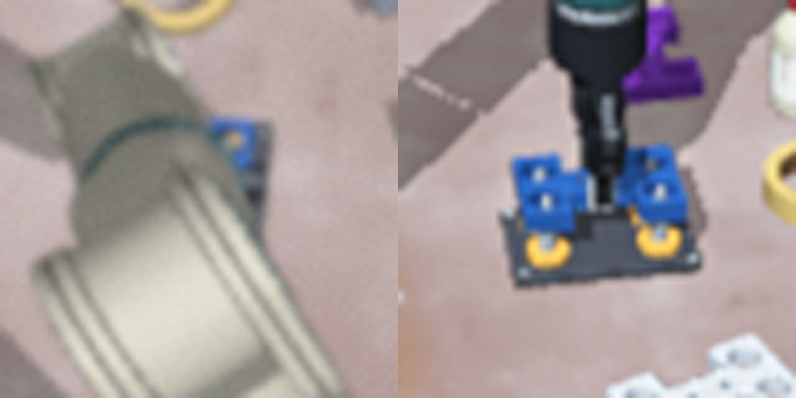

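{"fn": "servo_tool", "kwargs": {"rows": [{"dx":0.01,"dy":0,"dz":0,"wx":0,"wy":0,"wz":0,"fingers":1},{"dx":0.01,"dy":0,"dz":0,"wx":0,"wy":0,"wz":0,"fingers":1},{"dx":0.01,"dy":0,"dz":0,"wx":0,"wy":0,"wz":0,"fingers":1},{"dx":0.006,"dy":0,"dz":0,"wx":0,"wy":0,"wz":0,"fingers":1},{"dx":0,"dy":0,"dz":0,"wx":0,"wy":0,"wz":0,"fingers":1}]}}

```text
clock: 9.48
eef_pos: [522.1, 312.2, 23.0]
tool_rot: [2.185, 1.57, -2.59]
force: [0.1, -0.4, -3.0]
width: 30.7
```

{"fn": "servo_tool", "kwargs": {"rows": [{"dx":0.0015,"dy":0,"dz":0,"wx":0,"wy":0,"wz":0,"fingers":1},{"dx":0,"dy":0,"dz":0,"wx":0,"wy":0,"wz":0,"fingers":1}]}}

```text
clock: 9.72
eef_pos: [522.5, 312.5, 22.6]
tool_rot: [-0.705, 1.57, 0.803]
force: [-0.7, 0.1, -2.5]
width: 30.4
```

{"fn": "servo_tool", "kwargs": {"rows": [{"dx":0.0015,"dy":0,"dz":0,"wx":0,"wy":0,"wz":0,"fingers":1},{"dx":0.0005,"dy":0,"dz":0,"wx":0,"wy":0,"wz":0,"fingers":1},{"dx":0,"dy":0,"dz":0,"wx":0,"wy":0,"wz":0,"fingers":1}]}}

```text
clock: 10.1
eef_pos: [522.5, 312.4, 21.1]
tool_rot: [-0.825, 1.571, 0.683]
force: [-1.4, -0.8, -1.5]
width: 30.3
```

{"fn": "servo_tool", "kwargs": {"rows": [{"dx":0.001,"dy":0,"dz":0,"wx":0,"wy":0,"wz":0,"fingers":1},{"dx":0,"dy":0,"dz":0,"wx":0,"wy":0,"wz":0,"fingers":1},{"dx":0,"dy":0,"dz":0,"wx":0,"wy":0,"wz":0,"fingers":1}]}}

```text
clock: 10.48
eef_pos: [522.5, 312.4, 21.1]
tool_rot: [-0.694, 1.571, 0.813]
force: [-1.8, -1.2, 4.9]
width: 30.7
```

{"fn": "servo_tool", "kwargs": {"rows": [{"dx":0,"dy":0,"dz":0,"wx":0,"wy":0,"wz":0,"fingers":0},{"dx":0,"dy":0,"dz":0,"wx":0,"wy":0,"wz":0,"fingers":0},{"dx":0,"dy":0,"dz":0,"wx":0,"wy":0,"wz":0,"fingers":0},{"dx":0,"dy":0,"dz":0,"wx":0,"wy":0,"wz":0,"fingers":0},{"dx":0,"dy":0,"dz":0,"wx":0,"wy":0,"wz":0,"fingers":0}]}}

```text
clock: 11.1
eef_pos: [522.4, 312.4, 20.1]
tool_rot: [1.239, 1.571, 2.747]
force: [-0.5, 0.6, 0.5]
width: 85.4
```

{"fn": "servo_tool", "kwargs": {"rows": [{"dx":-0.03,"dy":0,"dz":0,"wx":0,"wy":0,"wz":0,"fingers":0},{"dx":-0.05,"dy":0,"dz":0,"wx":0,"wy":0,"wz":0,"fingers":0},{"dx":-0.05,"dy":0,"dz":0,"wx":0,"wy":0,"wz":0,"fingers":0},{"dx":-0.03,"dy":0,"dz":0,"wx":0,"wy":0,"wz":0,"fingers":0},{"dx":0,"dy":0,"dz":0,"wx":0,"wy":0,"wz":0,"fingers":0}]}}

```text
clock: 11.72
eef_pos: [523.6, 313.0, 142.0]
tool_rot: [-0.932, 1.567, 0.575]
force: [0.1, 0.5, -0.0]
width: 85.2
```

```bash
python3 look.py a4 522 312 40;python3 plan.py 556.4 95.6 141 0.315
```

```text
t 11.825 tcp [522.  312.1 139.6] F [ 0.2 -0.8 -1.3] w 85.8 q [-0.61  0.68  0.03  1.73 -0.03  0.74  0.95]
turn units [-3.611e+00 -3.000e-03 -8.000e-03] | shift in cur tool units [-0.0018 -0.064  -0.2852] | in target tool units [-0.0019  0.0458 -0.2887] mm [  34.4 -216.5    1.4]
```

View pics/a4.png

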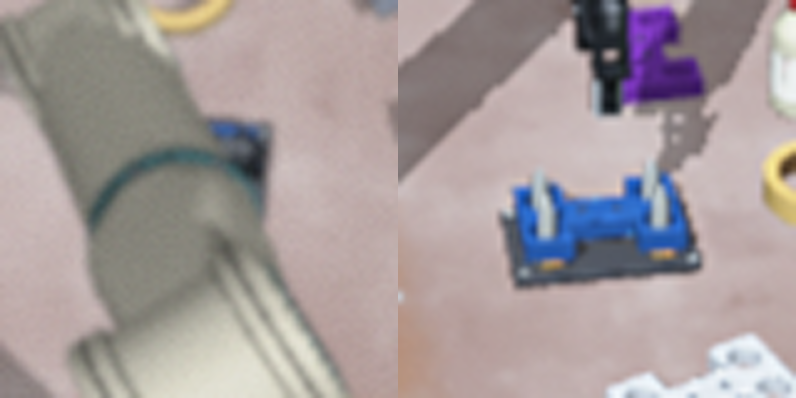

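{"fn": "servo_tool", "kwargs": {"rows": [{"dx":0,"dy":-0.011,"dz":-0.05,"wx":-0.9,"wy":0,"wz":0,"fingers":0},{"dx":0,"dy":-0.007,"dz":-0.058,"wx":-0.9,"wy":0,"wz":0,"fingers":0},{"dx":0,"dy":-0.002,"dz":-0.058,"wx":-0.9,"wy":0,"wz":0,"fingers":0},{"dx":0,"dy":0.004,"dz":-0.058,"wx":-0.9,"wy":0,"wz":0,"fingers":0},{"dx":0,"dy":0.009,"dz":-0.058,"wx":0,"wy":0,"wz":0,"fingers":0}]}}

```text
clock: 12.45
eef_pos: [554.5, 100.0, 138.5]
tool_rot: [1.318, 1.568, -3.08]
force: [1.1, 0.1, 0.2]
width: 85.7
```

{"fn": "servo_tool", "kwargs": {"rows": [{"dx":0.05,"dy":0,"dz":-0.003,"wx":0,"wy":0,"wz":0,"fingers":0},{"dx":0.05,"dy":0,"dz":0,"wx":0,"wy":0,"wz":0,"fingers":0},{"dx":0,"dy":0,"dz":0,"wx":0,"wy":0,"wz":0,"fingers":0},{"dx":0,"dy":0,"dz":0,"wx":0,"wy":0,"wz":0,"fingers":0}]}}

```text
clock: 12.95
eef_pos: [556.1, 99.7, 65.3]
tool_rot: [0.895, 1.57, 2.78]
force: [1.4, 0.8, -0.4]
width: 85.4
```

```bash
python3 look.py b1 556 95 20;python3 plan.py 556.4 95.6 3 0.315
```

```text
t 13.05 tcp [556.9  99.9  66.3] F [-0.6 -0.2  0.9] w 85.2 q [-0.17  0.74 -0.08  1.89  0.11  0.52  1.55]
turn units [-0.007 -0.001  0.02 ] | shift in cur tool units [ 0.0844  0.0026 -0.0052] | in target tool units [ 0.0845  0.0025 -0.0052] mm [ -0.5  -4.3 -63.3]
```

View pics/b1.png

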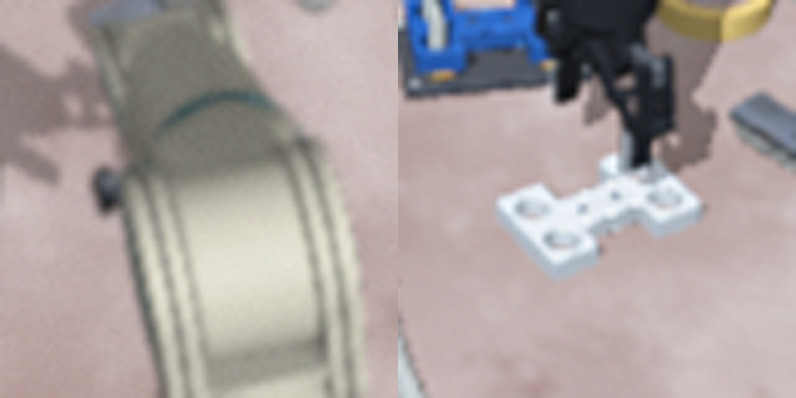

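{"fn": "servo_tool", "kwargs": {"rows": [{"dx":0.03,"dy":0.0025,"dz":-0.0052,"wx":0,"wy":0,"wz":0,"fingers":0},{"dx":0.03,"dy":0,"dz":0,"wx":0,"wy":0,"wz":0,"fingers":0},{"dx":0.024,"dy":0,"dz":0,"wx":0,"wy":0,"wz":0,"fingers":0},{"dx":0,"dy":0,"dz":0,"wx":0,"wy":0,"wz":0,"fingers":0},{"dx":0,"dy":0,"dz":0,"wx":0,"wy":0,"wz":0,"fingers":0}]}}

```text
clock: 13.68
eef_pos: [556.1, 95.4, 2.9]
tool_rot: [-1.634, 1.57, 0.25]
force: [1.1, 0.4, -0.1]
width: 85.7
```

```bash
python3 look.py b2 556 95 20;python3 plan.py 556.4 95.6 3 0.315
```

```text
t 13.775 tcp [556.2  95.4   3.1] F [-0.5 -0.2 -0.3] w 85.5 q [-0.18  0.85 -0.07  1.91  0.13  0.39  1.54]
turn units [-0.01  -0.001  0.015] | shift in cur tool units [ 0.0001 -0.0003  0.0002] | in target tool units [ 0.0001 -0.0003  0.0002] mm [ 0.2  0.2 -0.1]
```

View pics/b2.png

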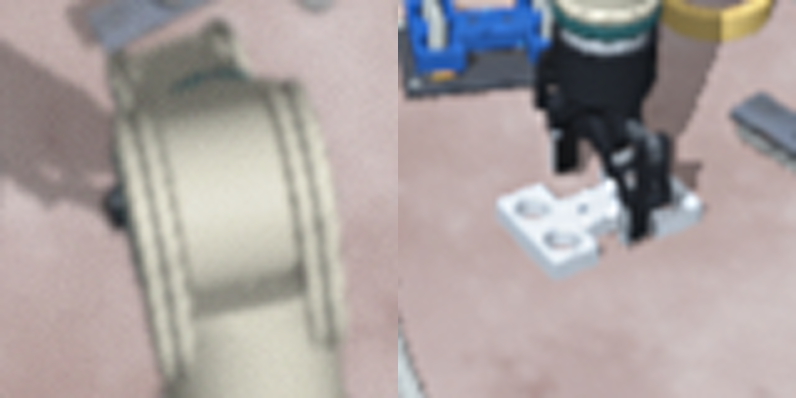

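The fingers straddle the waist. Close and lift.

{"fn": "servo_tool", "kwargs": {"rows": [{"dx":0,"dy":0,"dz":0,"wx":0,"wy":0,"wz":0,"fingers":1},{"dx":0,"dy":0,"dz":0,"wx":0,"wy":0,"wz":0,"fingers":1},{"dx":0,"dy":0,"dz":0,"wx":0,"wy":0,"wz":0,"fingers":1},{"dx":0,"dy":0,"dz":0,"wx":0,"wy":0,"wz":0,"fingers":1},{"dx":0,"dy":0,"dz":0,"wx":0,"wy":0,"wz":0,"fingers":1}]}}

```text
clock: 14.4
eef_pos: [555.7, 95.1, 2.6]
tool_rot: [-1.965, 1.57, -0.081]
force: [-0.6, -0.2, 5.2]
width: 30.4
```

{"fn": "servo_tool", "kwargs": {"rows": [{"dx":-0.01,"dy":0,"dz":0,"wx":0,"wy":0,"wz":0,"fingers":1},{"dx":-0.04,"dy":0,"dz":0,"wx":0,"wy":0,"wz":0,"fingers":1},{"dx":-0.05,"dy":0,"dz":0,"wx":0,"wy":0,"wz":0,"fingers":1},{"dx":-0.05,"dy":0,"dz":0,"wx":0,"wy":0,"wz":0,"fingers":1},{"dx":-0.03,"dy":0,"dz":0,"wx":0,"wy":0,"wz":0,"fingers":1}]}}

```text
clock: 15.02
eef_pos: [555.6, 95.2, 138.8]
tool_rot: [-1.56, 1.57, 0.324]
force: [0.2, -0.0, -3.8]
width: 30.4
```

```bash
python3 look.py b3 556 95 120;python3 plan.py 522.7 312.3 140 -0.063
```

```text
t 15.125 tcp [556.9  95.5 139.4] F [ 1.2  0.5 -4. ] w 30.5 q [-0.15  0.63 -0.1   1.85  0.1   0.67  1.57]
turn units [3.598 0.004 0.043] | shift in cur tool units [-0.0007 -0.0459  0.2891] | in target tool units [-0.0008  0.0637  0.2857] mm [-34.2 216.8   0.6]
```

View pics/b3.png

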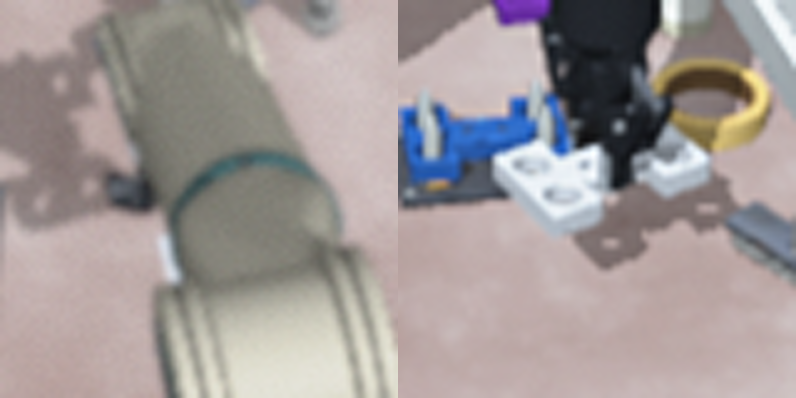

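{"fn": "servo_tool", "kwargs": {"rows": [{"dx":0,"dy":-0.006,"dz":0.04,"wx":0.72,"wy":0,"wz":0,"fingers":1},{"dx":0,"dy":-0.005,"dz":0.058,"wx":0.72,"wy":0,"wz":0,"fingers":1},{"dx":0,"dy":0,"dz":0.058,"wx":0.72,"wy":0,"wz":0,"fingers":1},{"dx":0,"dy":0.004,"dz":0.058,"wx":0.72,"wy":0,"wz":0,"fingers":1},{"dx":0,"dy":0.008,"dz":0.05,"wx":0.72,"wy":0,"wz":0,"fingers":1}]}}

```text
clock: 15.75
eef_pos: [522.0, 293.0, 135.3]
tool_rot: [2.08, 1.568, -2.697]
force: [0.5, -0.6, -3.0]
width: 30.2
```

{"fn": "servo_tool", "kwargs": {"rows": [{"dx":0,"dy":0.005,"dz":0.022,"wx":0,"wy":0,"wz":0,"fingers":1},{"dx":0,"dy":0,"dz":0,"wx":0,"wy":0,"wz":0,"fingers":1},{"dx":0,"dy":0,"dz":0,"wx":0,"wy":0,"wz":0,"fingers":1},{"dx":0,"dy":0,"dz":0,"wx":0,"wy":0,"wz":0,"fingers":1}]}}

```text
clock: 16.25
eef_pos: [521.6, 306.0, 137.1]
tool_rot: [-3.027, 1.57, -1.522]
force: [0.0, -0.5, -3.1]
width: 30.6
```

```bash
python3 look.py b4 522 312 70;python3 plan.py 522.7 312.3 90 -0.063
```

```text
t 16.35 tcp [521.5 306.9 137.3] F [-0.3 -0.8 -3.6] w 30.3 q [-0.6   0.68  0.03  1.74 -0.03  0.73  0.96]
turn units [-0.021 -0.004  0.002] | shift in cur tool units [ 0.063  -0.0012  0.0073] | in target tool units [ 0.0631 -0.0012  0.0073] mm [  1.2   5.4 -47.3]
```

View pics/b4.png

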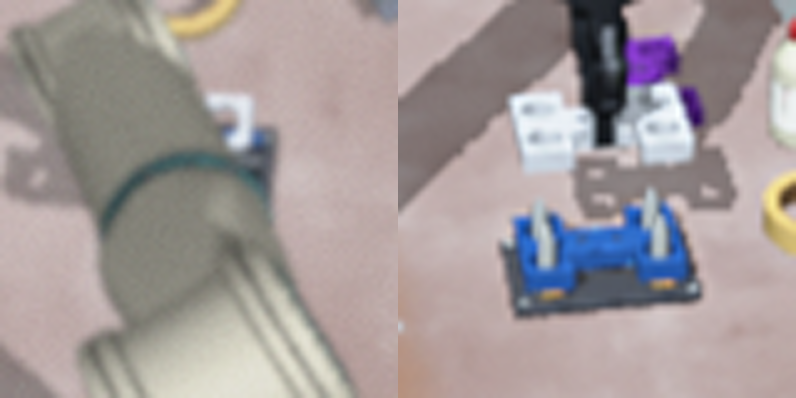

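{"fn": "servo_tool", "kwargs": {"rows": [{"dx":0.02,"dy":-0.001,"dz":0.0072,"wx":0,"wy":0,"wz":0,"fingers":1},{"dx":0.025,"dy":0,"dz":0,"wx":0,"wy":0,"wz":0,"fingers":1},{"dx":0.017,"dy":0,"dz":0,"wx":0,"wy":0,"wz":0,"fingers":1},{"dx":0,"dy":0,"dz":0,"wx":0,"wy":0,"wz":0,"fingers":1},{"dx":0,"dy":0,"dz":0,"wx":0,"wy":0,"wz":0,"fingers":1}]}}

```text
clock: 16.98
eef_pos: [522.3, 313.9, 90.9]
tool_rot: [-0.998, 1.57, 0.51]
force: [0.4, -0.1, -2.5]
width: 30.3
```

```bash
python3 look.py b5 522 312 50;python3 plan.py 522.7 312.3 39 -0.063
```

```text
t 17.075 tcp [522.5 314.   91.3] F [ 0.8 -0.2 -2.9] w 30.9 q [-0.61  0.75  0.03  1.75 -0.03  0.64  0.95]
turn units [-0.002  0.008  0.011] | shift in cur tool units [ 0.0698 -0.0003 -0.0023] | in target tool units [ 0.0698 -0.0004 -0.0022] mm [  0.2  -1.7 -52.3]
```

View pics/b5.png

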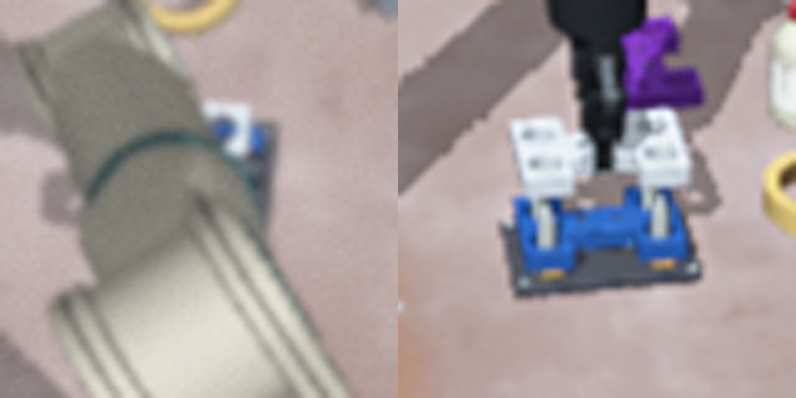

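{"fn": "servo_tool", "kwargs": {"rows": [{"dx":0.005,"dy":0,"dz":-0.0018,"wx":0,"wy":0,"wz":0,"fingers":1},{"dx":0.01,"dy":0,"dz":0,"wx":0,"wy":0,"wz":0,"fingers":1},{"dx":0.012,"dy":0,"dz":0,"wx":0,"wy":0,"wz":0,"fingers":1},{"dx":0.012,"dy":0,"dz":0,"wx":0,"wy":0,"wz":0,"fingers":1},{"dx":0,"dy":0,"dz":0,"wx":0,"wy":0,"wz":0,"fingers":1}]}}

```text
clock: 17.7
eef_pos: [521.1, 311.9, 60.2]
tool_rot: [2.178, 1.568, -2.598]
force: [-0.5, 0.1, -2.8]
width: 30.5
```

```bash
python3 look.py b6 522 312 50;python3 plan.py 522.7 312.3 39 -0.063
```

```text
t 17.8 tcp [521.8 312.4  61.2] F [ 0.3 -0.4 -3.7] w 30.1 q [-0.6   0.79  0.03  1.77 -0.04  0.58  0.95]
turn units [-0.001 -0.002 -0.003] | shift in cur tool units [ 0.0296 -0.0012  0.    ] | in target tool units [ 0.0296 -0.0012 -0.    ] mm [  0.9  -0.1 -22.2]
```

View pics/b6.png

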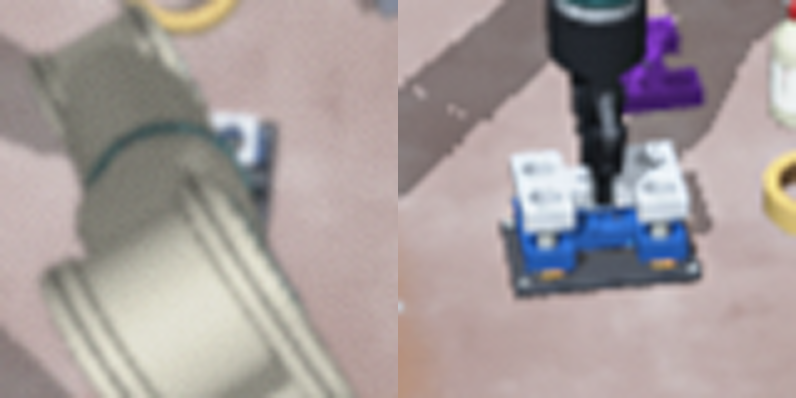

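{"fn": "servo_tool", "kwargs": {"rows": [{"dx":0.008,"dy":-0.001,"dz":0,"wx":0,"wy":0,"wz":0,"fingers":1},{"dx":0.01,"dy":0,"dz":0,"wx":0,"wy":0,"wz":0,"fingers":1},{"dx":0.009,"dy":0,"dz":0,"wx":0,"wy":0,"wz":0,"fingers":1},{"dx":0,"dy":0,"dz":0,"wx":0,"wy":0,"wz":0,"fingers":1},{"dx":0,"dy":0,"dz":0,"wx":0,"wy":0,"wz":0,"fingers":1}]}}

```text
clock: 18.42
eef_pos: [522.7, 312.3, 41.2]
tool_rot: [-0.485, 1.571, 1.022]
force: [-0.1, -0.2, -3.3]
width: 30.2
```

{"fn": "servo_tool", "kwargs": {"rows": [{"dx":0.001,"dy":0,"dz":0,"wx":0,"wy":0,"wz":0,"fingers":1},{"dx":0.001,"dy":0,"dz":0,"wx":0,"wy":0,"wz":0,"fingers":1},{"dx":0,"dy":0,"dz":0,"wx":0,"wy":0,"wz":0,"fingers":1},{"dx":0,"dy":0,"dz":0,"wx":0,"wy":0,"wz":0,"fingers":1}]}}

```text
clock: 18.92
eef_pos: [522.6, 312.3, 39.7]
tool_rot: [-0.673, 1.571, 0.835]
force: [-0.0, 0.9, -3.0]
width: 30.5
```

{"fn": "servo_tool", "kwargs": {"rows": [{"dx":0.001,"dy":0,"dz":0,"wx":0,"wy":0,"wz":0,"fingers":1},{"dx":0.0005,"dy":0,"dz":0,"wx":0,"wy":0,"wz":0,"fingers":1},{"dx":0,"dy":0,"dz":0,"wx":0,"wy":0,"wz":0,"fingers":1},{"dx":0,"dy":0,"dz":0,"wx":0,"wy":0,"wz":0,"fingers":1}]}}

```text
clock: 19.42
eef_pos: [522.6, 312.3, 38.7]
tool_rot: [-0.485, 1.571, 1.023]
force: [-0.6, -1.1, -1.8]
width: 30.8
```

{"fn": "servo_tool", "kwargs": {"rows": [{"dx":0.001,"dy":0,"dz":0,"wx":0,"wy":0,"wz":0,"fingers":1},{"dx":0,"dy":0,"dz":0,"wx":0,"wy":0,"wz":0,"fingers":1},{"dx":0,"dy":0,"dz":0,"wx":0,"wy":0,"wz":0,"fingers":1}]}}

```text
clock: 19.8
eef_pos: [522.6, 312.3, 38.6]
tool_rot: [-0.691, 1.571, 0.817]
force: [-1.6, -1.4, 5.9]
width: 30.3
```

Seated: the wrist force went from -3 N to +6 N. Release, lift and move aside to inspect.

{"fn": "servo_tool", "kwargs": {"rows": [{"dx":0,"dy":0,"dz":0,"wx":0,"wy":0,"wz":0,"fingers":0},{"dx":0,"dy":0,"dz":0,"wx":0,"wy":0,"wz":0,"fingers":0},{"dx":0,"dy":0,"dz":0,"wx":0,"wy":0,"wz":0,"fingers":0},{"dx":0,"dy":0,"dz":0,"wx":0,"wy":0,"wz":0,"fingers":0},{"dx":0,"dy":0,"dz":0,"wx":0,"wy":0,"wz":0,"fingers":0}]}}

```text
clock: 20.42
eef_pos: [522.6, 312.3, 37.7]
tool_rot: [1.702, 1.571, -3.074]
force: [-0.0, 0.3, -0.2]
width: 85.8
```

{"fn": "servo_tool", "kwargs": {"rows": [{"dx":-0.03,"dy":0,"dz":0,"wx":0,"wy":0,"wz":0,"fingers":0},{"dx":-0.05,"dy":0,"dz":0,"wx":0,"wy":0,"wz":0,"fingers":0},{"dx":-0.05,"dy":0,"dz":0,"wx":0,"wy":0,"wz":0,"fingers":0},{"dx":-0.05,"dy":0,"dz":0,"wx":0,"wy":0,"wz":0,"fingers":0},{"dx":-0.03,"dy":0,"dz":0,"wx":0,"wy":0,"wz":0,"fingers":0}]}}

```text
clock: 21.05
eef_pos: [523.2, 312.7, 197.5]
tool_rot: [-0.92, 1.568, 0.587]
force: [0.5, 0.6, -0.9]
width: 85.6
```

{"fn": "servo_tool", "kwargs": {"rows": [{"dx":0,"dy":0,"dz":-0.05,"wx":0,"wy":0,"wz":0,"fingers":0},{"dx":0,"dy":0,"dz":-0.06,"wx":0,"wy":0,"wz":0,"fingers":0},{"dx":0,"dy":0,"dz":-0.06,"wx":0,"wy":0,"wz":0,"fingers":0},{"dx":0,"dy":0,"dz":-0.06,"wx":0,"wy":0,"wz":0,"fingers":0},{"dx":0,"dy":0,"dz":-0.05,"wx":0,"wy":0,"wz":0,"fingers":0}]}}

```text
clock: 21.68
eef_pos: [509.1, 100.7, 195.4]
tool_rot: [-2.751, 1.57, -1.245]
force: [0.4, 0.2, -0.3]
width: 85.3
```

{"fn": "servo_tool", "kwargs": {"rows": [{"dx":0,"dy":0,"dz":0,"wx":0,"wy":0,"wz":0,"fingers":0},{"dx":0,"dy":0,"dz":0,"wx":0,"wy":0,"wz":0,"fingers":0},{"dx":0,"dy":0,"dz":0,"wx":0,"wy":0,"wz":0,"fingers":0}]}}

```text
clock: 22.05
eef_pos: [509.4, 104.3, 195.3]
tool_rot: [-0.097, 1.57, 1.413]
force: [-0.1, 0.6, -0.7]
width: 85.3
```

```bash
python3 look.py c1 522 312 30
python3 - <<'E'
from fit import *
import cv2
ims={n:cv2.imread(f"pics/c1_{n}.png") for n in("top","side")}
print("two-hole diff:")
a=cv2.imread("pics/side0.png").astype(int);b=ims["side"].astype(int)
print(abs(a-b)[280:316,330:386].mean(), proj("side",[[505,-360,18]]))
print(ctrl.read_state()['eef_pos'],ctrl.read_state()['force'])
for n in("top","side"): print(n,fit(ims,"white",plate,(522.7,312.3,-.063),(n,),z0=36))
E
```

```text
two-hole diff:
1.1881613756613756 [[357.02919954 295.5437201 ]]
[509.3234682  103.95502163 195.23544126] [0.00636164 0.46722089 0.17851333]
top (array([ 5.24791e+02,  3.14159e+02, -5.20000e-02]), np.float64(27.4))
side (array([ 5.21005e+02,  3.09193e+02, -8.30000e-02]), np.float64(148.8))
```

View pics/c1.png

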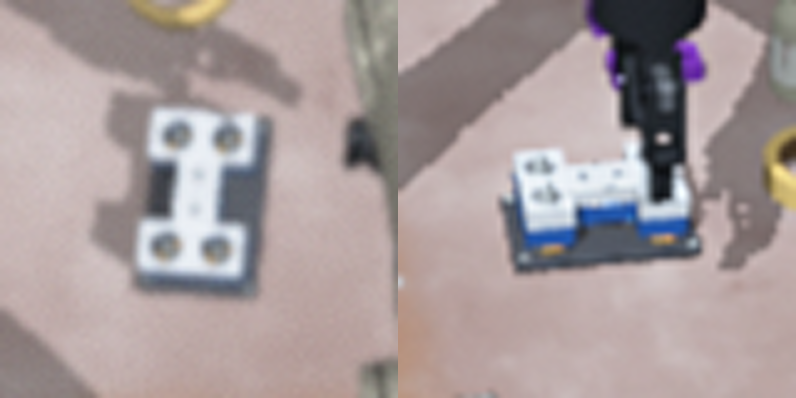

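```bash
python3 -c "
from cell import ctrl
print(ctrl.finish_job())"
```

```text
the job is handed in; nothing more can be done
None
```

I put the press back together and handed the job in at about 22 s of robot time; `finish_job` gives no verdict. The large blue plate went down over the four posts onto the collars, and the bare plate with four holes went down on top of it. Both were lowered at about 0.1 m/s or less, set down with about 5–6 N and then released.

**What the last checks showed:**
- **Bare plate:** a fit in the final top picture puts it about 3 mm from the base centre and 0.01 rad off its direction, with the posts showing in all four holes.
- **Seating:** the side picture shows the blue and bare plates stacked flat. The tool heights at contact, about 21 and 39 mm, are in line with the plates' undersides at 18 and 36 mm.
- **Two-hole plate:** its patch of the side picture looks the same as at the start, so it has not visibly moved.
- **Robot:** the gripper was clear of everything, with wrist force near zero.

**One check disagreed:** the fit in the final side picture had a large residual. It put the bare plate about 3.5 mm off centre the other way and 0.02 rad off. The gripper hid part of the plate in that view, so I gave that fit little weight. Even so, its result is well within the limits.

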